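# Third hand for fitting a drawer front

### The arm

A 7-joint arm with a two-finger parallel gripper is mounted at the origin on the work surface. World frame = base frame: x ahead of the robot, y to its left, z up, the work surface at z = 0. Lengths are in m, angles in rad, forces in N, time in s.
With the tool pointing down it reaches from about 0.4 to 0.875 m from the base axis. Payload 19.3 kg.
Tool frame: the origin (TCP) lies between the finger pads; the fingertips stand 17 mm ahead of it and the grasp point (between the pads) lies 2 mm behind it; z points along the fingers, y is the line along which they close (so a half turn about z gives the same grasp; the last joint's range is limited). The gripper opens to 85 mm and grips with 20 to 120 N. Pads are 22 mm wide; open, the fingers measure 114 mm over their backs; the gripper's body (76 mm by 85 mm) begins 54 mm behind the grasp point. The pads swing forward as they close: fully open they stand 13 mm farther back than shut.
Start: joints at [1.04, 0.521, -0.036, 1.599, 0.021, 1.021, -0.113], TCP at [0.278, -0.56, 0.248] pointing down, gripper open.
Joint ranges: [-2.91, 2.91], [-0.3, 2.13], [-1.5, 1.42], [0.17, 2.43], [-1.26, 4.41], [0.16, 1.93], [-2.52, 2.52]. Speed limits (rad/s): [1.89, 1.89, 2.39, 2.39, 3.01, 3.01, 3.01].

### API

Orientations are given as a rotation vector (axis times angle).
In Python, from workcell import ctrl gives the robot as it stands.
- The arm moves only by the shell command python3 -m handwheel 'ROWS'. ROWS is a JSON object of lists of equal length, an entry for each row: "dp": the shift along the tool's x, y, z in m, a list of three; "rot": the turn, a rotation vector about the tool's x, y, z in degrees, a list of three; "grip": the opening, from 0 (shut) to 1 (fully open). A call has 1 to 12 rows; each row is the pose to reach, as a shift and turn from the pose commanded when the call began, along the tool's axes at that moment; what a row does not reach only later rows make up. A row lasts 1/10 s, in which the tool goes at most 50 mm and 8.59 degrees, less where a joint would pass 70% of its speed; a pose out of reach is approached as far as the arm can. A call with a gripper value outside its range is refused whole. The fingers move at their own pace and stop on an object; the grip force is fixed at half the most. Time passes only in rows, so rows that repeat a pose let the fingers close. It gives the time, the measured TCP pose, the force, the opening and the grip force at its end, in the units of the state.
- ctrl.state(): the state, without advancing time (a new reading comes with each control period).
- ctrl.capture(name): name is "side" or "top"; returns a dict with "frame" (480x640x3 uint8, red, green, blue), "range_z" (480x640 float32, m along the optical axis (not along the pixel's ray), 0 where there is no reading), "mtx" (3x3 intrinsics, pixels), "R" (3x3) and "t" (3): a world point X has camera coordinates R X + t. Camera axes: x right, y down, z forward; pixel columns grow to the right and rows downward; lengths in m; the calibration is good to about 2 mm. A picture is of the moment at which its call begins.
- ctrl.job_done(): hands the job in; it is judged then, once.
Trained networks look in the newest picture that a camera, given by its name, has taken for a name from the list of things; names that differ only in an ending like _2 or _b are one class to them, and where a whole thing is asked for, a point or a joint stands for the part that bears it (a point fixed in the world has none). Each returns a list of dicts, best first, with "conf" (0 to 1); they miss things now and then, are a little off and sometimes report something else, mostly with a low value. They report only what shows in the picture. A call takes as long as a camera call. They do not tell look-alikes from the thing itself.
- ctrl.find_in(thing, camera): "box" ([centre column, centre row, width, height] in pixels, round what is visible of it).
- ctrl.cut_out(thing, camera): "pixels" (480x640 bool, what is visible of it) and "box" ([centre column, centre row, width, height] in pixels, round what is visible of it).
The state is a dict: "t": time; "joint_positions": joint angles; "joint_vel": joint speeds; "effort": joint torques, N m; "ee_pos": TCP position; "tool_rot": TCP orientation; "force": force on the tool from outside, world axes, zero at the start; "torque": the same for the moment, N m; "grip_width": finger opening in m; "grasp_force": force on a finger pad.
Only numpy, scipy, OpenCV 4.12 (cv2) and the standard library are available. Lean on these libraries where they do the work, as an engineer would, in place of code of your own. Each camera call takes 0.05 s, during which the arm holds its last target. There are 200 camera calls.

### The job

Pick up the loose drawer front with the knob, stand it upright on the plywood strip centred before the sprung drawer box of the open drawer unit, knob facing outwards, and gently push it flat against the box until the box has gone about half way in along its springy travel. Finish while still holding it pressed there, still and steady, so that I can screw it on from inside; do not ram the box, and leave the mug, jar and screwdriver alone.

Things in the scene. Friction and masses are not known exactly. Their poses are not given: they have to be found in the camera images.
- front: Loose grey-beige drawer front: board 220 mm wide (y), 20 thick (x), 90 tall (z), 0.22 to 0.36 kg, dark knob in the middle of its outer face. It starts standing free on its lower edge on the desk, left or right of the unit, nearer the robot, knob towards the robot. Origin: centre of its underside; x points from the knob side to the plain back (back at x = +10 mm).
- knob (a point): Centre of the knob's gripping part: a round dark metal stub 26 mm in diameter, 24 mm long, its axis along the front's x, on a thin neck that leaves 10 mm between stub and board. The point lies 32 mm before the board's mid-plane, 50 mm above its lower edge and 40 mm below its top. It can be pinched across its diameter from above.
- case: Low grey-beige drawer unit fixed to the desk, its top not yet fitted: 220 mm deep (its x), 230 mm wide (its y), side walls 100 mm tall, open above and at its front, which faces the robot. Origin: centre of its underside; its x axis points into the unit, away from the robot; front edge at x = -110 mm. It carries the drawer box.
- box (a joint): How far the drawer box is pushed in along the unit's +x, m: 0 at rest, 0.03 at its hard end. Open plywood box 190 mm wide, 60 tall, lying 26 to 86 mm above the desk, 40 mm proud of the unit at rest. A spring pushes it out with 0.7 N per mm (0 N at rest, 10.5 N half way, 21 N at the end); it slides almost freely otherwise.
- box_face (a point): Centre of the drawer box's flat front face, 56 mm above the desk, moves with the box; at rest it lies 150 mm before the unit's origin on the unit's centre line. The back of the drawer front goes against this face.
- strip: Plywood setting strip fixed flat on the desk before the unit, 110 mm deep (x), 230 wide (y), 12 thick, parallel to and centred on the unit, reaching under the drawer box: 120 to 230 mm before the unit's origin. The drawer front's lower edge stands on it. Origin: centre of its underside.
- mug: White mug, 80 mm wide at the rim, 90 mm tall, with a handle, standing on the side where the drawer front is not. Origin: centre of its underside. Bystander.
- screwdriver: Black-handled screwdriver lying on the desk to the right of the unit. Bystander.
- jar: Small closed jar 60 mm in diameter, 75 mm tall, to the left of the unit. Origin: centre of its underside. Bystander.
Not all that is in view belongs to the job. There is more than one size of the front; the one meant has the size given above.

How it is judged:
On the way:
1. the drawer front is picked up off the desk, on to the height of the strip or more (height (world z) of front above 0.0095 m and contact force between the fingers and front above 0.5 N), for 0.1 s.
At the end, for the whole second after the job is handed in: The front stands on the strip (lower edge within about 4 mm of it), upright and parallel to the unit within 0.06 rad, knob outwards, centred on the box within 8 mm, pressed on the box with 4.5 to 17 N so that the box is 8 to 22 mm in (half way is 15) and still, with the fingers still on the front (y of front in the frame of case between -0.008 and 0.008 m and z of front in the frame of case between 0.01 and 0.017 m and x of knob in the frame of case below -0.16 m and angle between front's own z axis and vertical below 0.06 rad and angle between the x axis of front and the x axis of case, either way round below 0.06 rad and value of joint box between 0.008 and 0.022 m and velocity of joint box between -0.005 and 0.005 m/s and contact force between front and case between 4.5 and 17 N and contact force between the fingers and front above 2 N); the arm keeps its last pose, push and grip.
It fails at once if the box is rammed: pushed to the end of its travel (value of joint box above 0.0285 m).
It fails at once if the front is slammed on the box with more than 35 N (contact force between front and case above 35 N).
It fails at once if the front falls over (angle between front's own z axis and vertical above 0.9 rad).
It fails at once if the mug, jar or screwdriver is moved by more than 30 mm (distance of any of mug, jar, screwdriver from where it was at the start of the episode above 0.03 m).
It also fails if it takes over 45 s, if anything falls off the work surface, if the arm or the gripper's body presses on something with over 40 N, if the wrist force passes 120 N, or if a joint passes its speed limit or range.

## Working session

There is one attempt and no reset: what is moved stays moved. The work goes in short steps, Python scripts to look and compute and a shell command to move; the robot and the scene stay as the last step left them, time stands still between calls to the robot, and variables do not carry over. Pictures are saved under pics/ and viewed, at most 10 in all, crops included, and the job is handed in when it is done.

```bash
mkdir -p pics
cat > h.py <<'E'
import numpy as np, cv2
from workcell import ctrl
def cloud(c, m=None):
    z=c["range_z"]; v,u=np.nonzero((z>0)&(m if m is not None else True))
    d=z[v,u]; K=c["mtx"]
    P=np.stack([(u-K[0,2])/K[0,0]*d,(v-K[1,2])/K[1,1]*d,d],1)
    return (P-c["t"])@c["R"]
E
python3 - <<'E'
from h import *
np.set_printoptions(precision=4,suppress=True)
s=ctrl.state(); print(s["t"],s["ee_pos"],s["tool_rot"],s["force"],s["grip_width"])
for n in("top","side"):
    c=ctrl.capture(n); cv2.imwrite(f"pics/{n}1.png",c["frame"][:,:,::-1])
    for th in("front","knob","case","box","strip","mug","screwdriver","jar"):
        for r in ctrl.cut_out(th,n)[:4]:
            P=cloud(c,r["pixels"])
            if len(P): print(n,th,round(r["conf"],2),np.round(r["box"]),len(P),np.median(P,0),np.percentile(P,3,0),np.percentile(P,97,0))
E
```

```text
0.0 [ 0.2778 -0.5595  0.2477] [-3.0575 -0.7172  0.0005] [-0.2831 -0.9044 -0.0698] 0.08545770094805774
top front 0.84 [349. 320.  41.  56.] 526 [ 0.335  -0.136   0.0622] [ 0.2738 -0.1837  0.0093] [ 0.3876 -0.1009  0.0674]
top front 0.59 [480. 359.  48. 133.] 3746 [ 0.2373 -0.4429  0.1048] [ 0.0982 -0.467   0.0123] [ 0.3788 -0.4026  0.126 ]
top front 0.56 [423. 270.  96.  27.] 860 [ 0.4487 -0.3218  0.0888] [ 0.4176 -0.4245  0.0297] [ 0.4641 -0.2168  0.0932]
top knob 0.87 [424. 270.  92.  33.] 1024 [ 0.4491 -0.3239  0.0885] [ 0.4153 -0.4273 -0.0004] [ 0.4667 -0.2167  0.0931]
top knob 0.85 [350. 319.  43.  52.] 671 [ 0.3366 -0.1388  0.0613] [ 0.2737 -0.1857 -0.0021] [ 0.39   -0.1011  0.0673]
top knob 0.8 [480. 359.  51. 135.] 3809 [ 0.2342 -0.4437  0.1062] [ 0.0978 -0.4684  0.0122] [ 0.3785 -0.4031  0.126 ]
top case 0.74 [272. 151. 103. 120.] 9859 [0.7488 0.0511 0.0398] [ 0.6164 -0.062   0.0068] [0.8713 0.1555 0.0994]
top box 0.81 [270. 161.  79.  91.] 6595 [0.7195 0.0524 0.0389] [ 0.6145 -0.0407  0.033 ] [0.8096 0.1394 0.0877]
top strip 0.69 [268. 216.  98.  46.] 2983 [0.5782 0.0582 0.0
[... 1458 characters left out ...]
 0.0669]
side knob 0.54 [398. 248.  92.  57.] 3274 [0.7081 0.0908 0.0498] [ 0.6181 -0.0391  0.033 ] [0.8187 0.1427 0.0886]
side case 0.8 [408. 262. 116.  94.] 7463 [0.7575 0.0504 0.0541] [ 0.6239 -0.0763  0.0053] [0.8763 0.1557 0.0986]
side box 0.98 [398. 246.  92.  59.] 3292 [0.7083 0.0891 0.0497] [ 0.6172 -0.0393  0.0327] [0.8184 0.1423 0.0887]
side strip 0.89 [345. 255.  47.  53.] 971 [ 0.5656 -0.0006  0.0115] [ 0.5347 -0.0568  0.0037] [0.6294 0.1608 0.0169]
side screwdriver 0.68 [317. 343.  21.  59.] 443 [ 0.6547 -0.369   0.0208] [ 0.6249 -0.4168  0.0004] [ 0.6716 -0.2523  0.0277]
side jar 0.96 [403. 207.  14.  28.] 389 [0.6535 0.294  0.0512] [0.6248 0.2811 0.0155] [0.6765 0.327  0.0777]
```

View pics/top1.png

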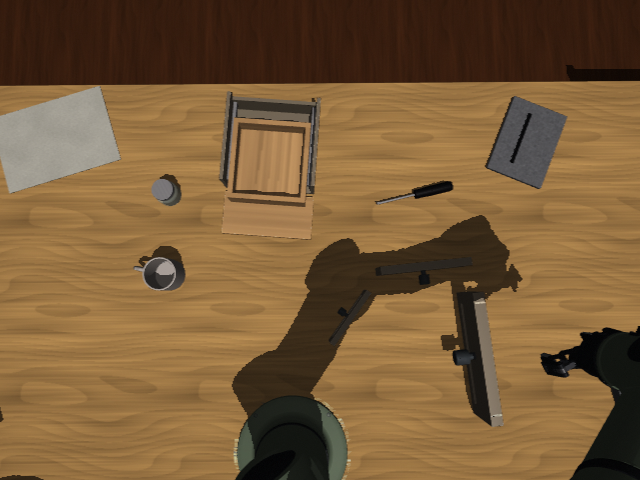

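View pics/side1.png

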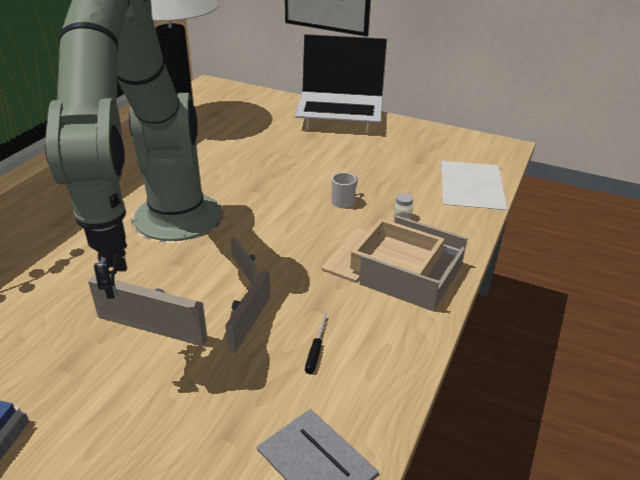

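The top view shows three fronts. The one at (423,270) is 220 mm wide and about 90 mm tall, so it is the one meant; those at (480,359), 126 mm tall, and (349,320), 67 mm tall, are decoys. The unit is at (270,160), the mug at (159,276), the jar at (167,190) and the screwdriver at (415,192).

Run:
```python
from h import *
np.set_printoptions(precision=4,suppress=True)
from scipy.spatial.transform import Rotation as Rn
def rect(P,l):
    r=cv2.minAreaRect((P[:,:2]*1000).astype(np.float32)); print(l,len(P),np.array(r[0]),np.array(r[1]),r[2])
def pl(P,l):   # line fit: direction
    c=np.median(P,0); u,s,v=np.linalg.svd(P[:,:2]-P[:,:2].mean(0),full_matrices=False); print(l,len(P),P.mean(0),"dir",np.degrees(np.arctan2(v[0,1],v[0,0])),"rms",s[1]/len(P)**.5)
print(Rn.from_rotvec(ctrl.state()["tool_rot"]).as_matrix())
for n in("top","side"):
    c=ctrl.capture(n); P=cloud(c)
    def b(x0,x1,y0,y1,z0,z1): return P[np.all((P>[x0,y0,z0])&(P<[x1,y1,z1]),1)]
    F=b(.40,.50,-.45,-.2,.082,.1); rect(F,n+" fronttop"); pl(F,n)
    K=b(.38,.45,-.40,-.25,.02,.075); K=K[K[:,0]<.437-(0)] ; print("knob",len(K),K.mean(0) if len(K) else 0, K.min(0) if len(K) else 0,K.max(0) if len(K) else 0)
    W=b(.55,.93,-.1,.2,.093,.106); rect(W,n+" walls")
    B=b(.55,.93,-.1,.2,.079,.0915); rect(B,n+" boxrim")
    S=b(.5,.66,-.1,.2,.008,.017); rect(S,n+" strip")
    bf=b(.58,.66,-.1,.2,.03,.08); 
    if len(bf): pl(bf,n+" face-ish")
```

```text
[[ 0.8957  0.4446 -0.    ]
 [ 0.4446 -0.8957  0.    ]
 [ 0.     -0.     -1.    ]]
top fronttop 773 [ 451.9215 -324.6976] [ 20.0632 219.642 ] 5.534731864929199
top 773 [ 0.4519 -0.3248  0.0895] dir -84.50459583579608 rms 0.0058005690554164295
knob 114 [ 0.4214 -0.3263  0.0586] [ 0.408  -0.3402  0.0456] [ 0.4351 -0.3153  0.0669]
top walls 696 [765.2272  45.3861] [230.3708 221.0374] 85.24423217773438
top boxrim 1659 [741.7291  43.8213] [226.2946 258.6227] 83.92520904541016
top strip 2728 [600.0403  58.5304] [231.3952 131.7196] 86.29785919189453
top face-ish 934 [0.6384 0.0492 0.0442] dir -91.14969743251572 rms 0.016305600911819824
side fronttop 587 [ 453.2915 -324.5555] [ 25.5081 228.9021] 5.905084133148193
side 587 [ 0.4559 -0.3358  0.0891] dir -84.32189452917765 rms 0.006478291212357316
knob 61 [ 0.4189 -0.3339  0.0582] [ 0.4088 -0.3412  0.0418] [ 0.4282 -0.3187  0.0685]
side walls 581 [765.0187  44.8709] [244.372  221.9142] 85.57561492919922
side boxrim 1359 [745.1552  49.6408] [246.0589 262.4602] 85.54418182373047
side strip 836 [561.4713  41.6793] [119.274 264.854] 18.817136764526367
side face-ish 739 [0.637  0.0503 0.0518] dir -93.17489211842815 rms 0.011954783305130454
```

```bash
python3 -m handwheel '{"dp":[[0.014,-0.009,0.0],[0.046,-0.029,0.0],[0.083,-0.052,0.0],[0.12,-0.075,0.02],[0.156,-0.098,0.04],[0.193,-0.121,0.065],[0.219,-0.137,0.08],[0.2304,-0.1442,0.088],[0.2304,-0.1442,0.088],[0.2304,-0.1442,0.088]],"rot":[[0,0,1.5],[0,0,4.5],[0,0,8],[0,0,11],[0,0,14.5],[0,0,17.5],[0,0,20],[0,0,20.9],[0,0,20.9],[0,0,20.9]],"grip":[1,1,1,1,1,1,1,1,1,1]}'
python3 - <<'E'
from h import *
from scipy.spatial.transform import Rotation as Rn
s=ctrl.state(); print(s["ee_pos"],Rn.from_rotvec(s["tool_rot"]).as_matrix().round(4),s["joint_positions"])
c=ctrl.capture("side"); cv2.imwrite("pics/side2.png",cv2.resize(c["frame"][200:400,100:400,::-1],(750,500)))
E
```

```text
t: 2.0
ee_pos: [0.42, -0.3287, 0.1605]
tool_rot: [3.138, 0.152, -0.0]
force: [0.6, -1.0, 0.5]
grip_width: 0.0853
grasp_force: 0.0
[ 0.42000144 -0.32868353  0.16051699] [[ 9.953e-01  9.640e-02 -1.000e-04]
 [ 9.640e-02 -9.953e-01 -4.000e-04]
 [-2.000e-04  3.000e-04 -1.000e+00]] [ 0.55528674  0.49434513 -0.0035052   1.92317696  0.00306223  0.72399684
 -0.92433006]
```

View pics/side2.png

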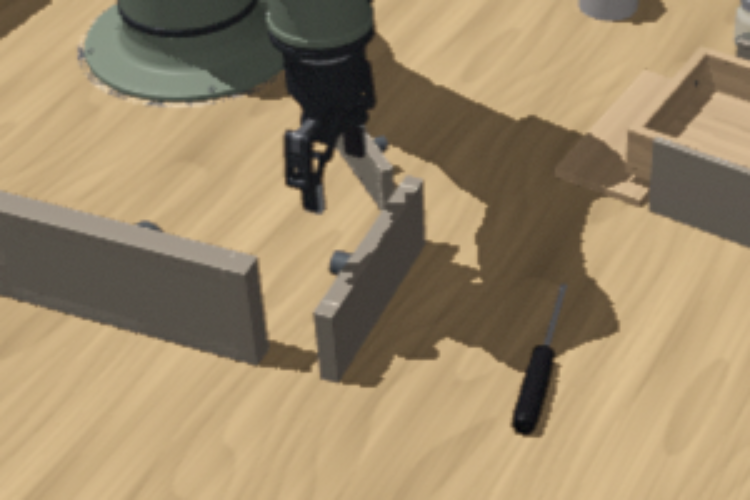

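The crop shows the open gripper above and straddling the knob at about (345,262), with the board just beyond it. I'll descend.

```bash
python3 -m handwheel '{"dp":[[-0.001,0,0.015],[-0.001,0,0.045],[-0.001,0,0.075],[-0.001,0,0.095],[-0.001,0,0.107],[-0.001,0,0.111],[-0.001,0,0.111]],"rot":[[0,0,0],[0,0,0],[0,0,0],[0,0,0],[0,0,0],[0,0,0],[0,0,0]],"grip":[1,1,1,1,1,1,1]}'; python3 -m handwheel '{"dp":[[0,0,0],[0,0,0],[0,0,0],[0,0,0],[0,0,0],[0,0,0],[0,0,0],[0,0,0]],"rot":[[0,0,0],[0,0,0],[0,0,0],[0,0,0],[0,0,0],[0,0,0],[0,0,0],[0,0,0]],"grip":[0.6,0.5,0.4,0.2,0.0,0.0,0.0,0.0]}'
```

```text
t: 2.75
ee_pos: [0.4191, -0.3289, 0.0496]
tool_rot: [3.138, 0.15, 0.0]
force: [0.8, -0.5, 1.0]
grip_width: 0.0855
grasp_force: 0.0
t: 3.55
ee_pos: [0.4191, -0.3284, 0.0497]
tool_rot: [3.138, 0.151, 0.0]
force: [-2.9, 1.0, 8.4]
grip_width: 0.024
grasp_force: 58.4
```

```bash
python3 -m handwheel '{"dp":[[0,0,-0.004],[0,0,-0.012],[0,0,-0.03],[0,0,-0.05],[0,0,-0.06],[0,0,-0.06],[0,0,-0.06]],"rot":[[0,0,0],[0,0,0],[0,0,0],[0,0,0],[0,0,0],[0,0,0],[0,0,0]],"grip":[0,0,0,0,0,0,0]}'
cat > fr.py <<'E'
from h import *
import sys
np.set_printoptions(precision=4,suppress=True)
def front_near(x,y,tag):
  for n in("side","top"):
    c=ctrl.capture(n); cv2.imwrite(f"pics/{n}{tag}.png",c["frame"][:,:,::-1])
    for r in ctrl.cut_out("front",n):
        m=cv2.erode(r["pixels"].astype(np.uint8),np.ones((3,3)))>0
        P=cloud(c,m)
        if len(P)>50 and np.hypot(*(np.median(P,0)[:2]-[x,y]))<.08:
            q=P[P[:,2]>np.percentile(P[:,2],95)-.012]
            rr=cv2.minAreaRect((q[:,:2]*1000).astype(np.float32))
            print(n,round(r["conf"],2),len(P),np.median(P,0),np.percentile(P,[1,99],axis=0).ravel(),"toprect",rr)
            u,s,v=np.linalg.svd(P-P.mean(0),full_matrices=False); print("  normal",v[2],"s",s/len(P)**.5)
E
python3 -c "
from fr import *
front_near(.45,-.325,'3')
c=cv2.imread('pics/side3.png'); cv2.imwrite('pics/side3c.png',cv2.resize(c[200:400,100:400],(750,500)))"
```

```text
t: 4.25
ee_pos: [0.419, -0.3282, 0.109]
tool_rot: [-3.138, -0.151, 0.0]
force: [0.5, -0.4, -2.1]
grip_width: 0.0239
grasp_force: 59.1
side 0.82 1494 [ 0.4621 -0.3461  0.1233] [ 0.4431 -0.4362  0.0667  0.474  -0.2243  0.1521] toprect ((455.1669006347656, -327.9857482910156), (21.809335708618164, 219.55911254882812), 5.127535820007324)
  normal [0.994  0.0843 0.069 ] s [0.065  0.0266 0.0043]
top 0.96 388 [ 0.4456 -0.262   0.1477] [ 0.432  -0.321   0.0816  0.4571 -0.2149  0.1527] toprect ((445.48748779296875, -270.28863525390625), (18.194015502929688, 109.57727813720703), 5.213223457336426)
  normal [-0.9901 -0.1064  0.092 ] s [0.0329 0.0114 0.0049]
```

View pics/side3c.png

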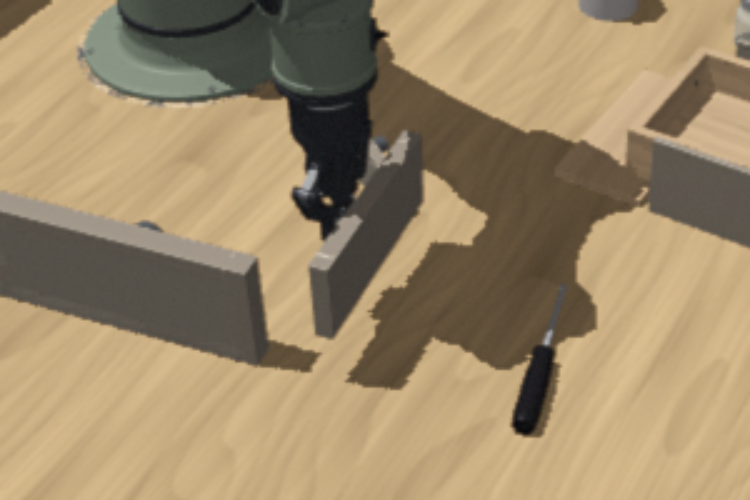

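The front is held upright and clear of the desk (bottom about 60 mm up, at roughly (365,240) in the crop). Next I carry it to in front of the box.

```bash
python3 -m handwheel '{"dp":[[0.003,-0.008,-0.003],[0.013,-0.03,-0.007],[0.028,-0.064,-0.01],[0.045,-0.102,-0.01],[0.0635,-0.143,-0.01],[0.0835,-0.188,-0.01],[0.1035,-0.234,-0.01],[0.122,-0.275,-0.01],[0.1387,-0.313,-0.01],[0.1537,-0.347,-0.01],[0.1637,-0.369,-0.01],[0.167,-0.3767,-0.01]],"rot":[[0,0,0.2],[0,0,0.8],[0,0,1.7],[0,0,2.8],[0,0,4],[0,0,5.2],[0,0,6.4],[0,0,7.6],[0,0,8.6],[0,0,9.5],[0,0,10.1],[0,0,10.3]],"grip":[0,0,0,0,0,0,0,0,0,0,0,0]}';  python3 -m handwheel '{"dp":[[0,0,0],[0,0,0],[0,0,0]],"rot":[[0,0,0],[0,0,0],[0,0,0]],"grip":[0,0,0]}'; python3 -c "
from fr import *
front_near(.58,.06,'4')
c=cloud(ctrl.capture('side'))
P=c[np.all((c>[.57,-.15,.092])&(c<[.93,.25,.107]),1)]
P=P[P[:,0]>.645];print(cv2.minAreaRect((P[:,:2]*1000).astype(np.float32)))
print(ctrl.state()['ee_pos'])
c=cv2.imread('pics/side4.png'); cv2.imwrite('pics/side4c.png',cv2.resize(c[150:350,250:550],(750,500)))"
```

```text
t: 5.65
ee_pos: [0.5494, 0.0665, 0.1191]
tool_rot: [-3.138, 0.126, 0.0]
force: [-0.8, -0.2, -2.5]
grip_width: 0.0244
grasp_force: 59.2
t: 5.95
ee_pos: [0.549, 0.0612, 0.1193]
tool_rot: [3.138, -0.134, -0.0]
force: [-0.4, 0.9, -2.1]
grip_width: 0.0243
grasp_force: 59.2
side 0.81 1119 [0.5883 0.0295 0.1302] [ 0.567  -0.0544  0.0768  0.6019  0.1554  0.1623] toprect ((584.0308227539062, 54.465965270996094), (220.9002227783203, 25.449939727783203), 85.10592651367188)
  normal [-0.9927  0.1064 -0.057 ] s [0.0658 0.0267 0.0047]
((765.1430053710938, 46.89689636230469), (245.89125061035156, 221.07293701171875), 85.1314697265625)
[0.5493 0.0621 0.1193]
```

View pics/side4c.png

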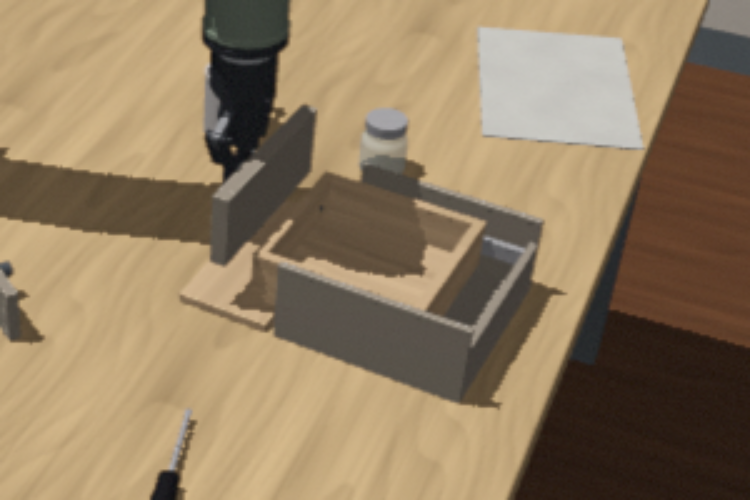

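View pics/top4.png

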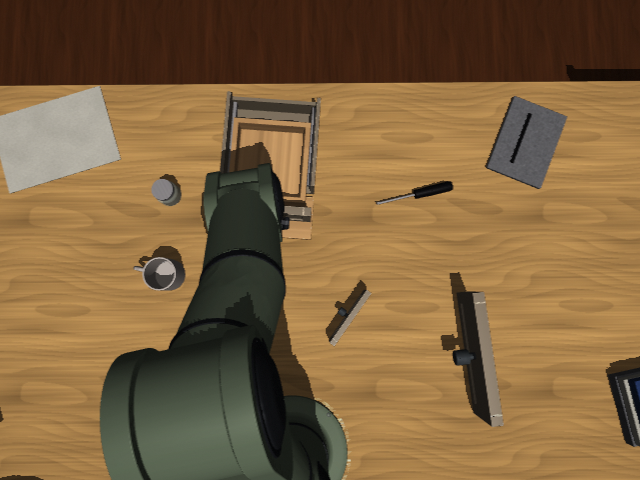

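The front is parallel to the unit, about 25 mm before the box: front at about (262,180) in the crop, box face at (270,265). I'll lower it near to the strip and measure the centring.

```bash
python3 -m handwheel '{"dp":[[0,0,0.005],[0,0,0.015],[0,0,0.028],[0,0,0.04],[0,0,0.048],[0,0,0.052],[0,0,0.053],[0,0,0.053]],"rot":[[0,0,0],[0,0,0],[0,0,0],[0,0,0],[0,0,0],[0,0,0],[0,0,0],[0,0,0]],"grip":[0,0,0,0,0,0,0,0]}'
cat > lat.py <<'E'
from h import *
np.set_printoptions(precision=4,suppress=True)
a=np.radians(-4.8); O=np.array([.7652,.0454]); Rc=np.array([[np.cos(a),np.sin(a)],[-np.sin(a),np.cos(a)]])
print(ctrl.state()["ee_pos"], "tcp in case",Rc@(ctrl.state()["ee_pos"][:2]-O))
for n in("side","top"):
    c=ctrl.capture(n);P=cloud(c); Q=np.c_[(P[:,:2]-O)@Rc.T,P[:,2]]
    def b(x0,x1,z0,z1,l):
        q=Q[np.all((Q>[x0,-.15,z0])&(Q<[x1,.15,z1]),1)]
        if len(q)>20:
            y=np.sort(q[:,1]); print(n,l,len(q),"y lo/hi",y[[2,-3]],"x",np.percentile(q[:,0],[2,50,98]),"z",np.percentile(q[:,2],[2,98]))
    b(-.205,-.13,.05,.112,"front")
    b(-.205,-.163,.095,.112,"fronttop")
    b(-.10,.11,.093,.107,"walls"); b(-.14,-.112,.06,.09,"box"); b(-.23,-.15,.008,.015,"strip")
    for w in("front",):
      for r in ctrl.cut_out(w,n):
        p=cloud(c,r["pixels"]);q=np.c_[(p[:,:2]-O)@Rc.T,p[:,2]]
        if len(q)>30 and abs(np.median(q[:,0])+.18)<.03 and abs(np.median(q[:,1]))<.12:
            print(n,"net front",r["conf"],np.percentile(q,[1,50,99],axis=0).T)
            k=q[(q[:,2]>.03)&(q[:,2]<.085)&(np.abs(q[:,1])<.1)]
            if len(k)>30: 
                A=np.c_[k[:,1],k[:,2],np.ones(len(k))]; print("plane x=a y+b z+c",np.linalg.lstsq(A,k[:,0],rcond=None)[0])
E
python3 lat.py
```

```text
t: 7.0
ee_pos: [0.5494, 0.0627, 0.0664]
tool_rot: [-3.139, 0.132, -0.0]
force: [0.8, 0.4, -1.9]
grip_width: 0.024
grasp_force: 59.2
[0.5494 0.0627 0.0664] tcp in case [-0.2165 -0.0008]
side front 1385 y lo/hi [-0.1148  0.111 ] x [-0.193  -0.1725 -0.133 ] z [0.052  0.1093]
side fronttop 436 y lo/hi [-0.1137  0.111 ] x [-0.204  -0.1798 -0.1704] z [0.0957 0.1106]
side walls 555 y lo/hi [-0.1201  0.1182] x [-0.0957  0.0092  0.1055] z [0.0933 0.1037]
side box 324 y lo/hi [-0.1003  0.0945] x [-0.1397 -0.1363 -0.1132] z [0.0608 0.0891]
side strip 201 y lo/hi [-0.1177 -0.0464] x [-0.2281 -0.1933 -0.1528] z [0.0084 0.0148]
side net front 0.81 [[-0.1921 -0.174  -0.1698]
 [-0.1138 -0.0385  0.1032]
 [ 0.0207  0.084   0.1102]]
plane x=a y+b z+c [-0.0045  0.0282 -0.1746]
top front 448 y lo/hi [-0.111  -0.0441] x [-0.1932 -0.1774 -0.1344] z [0.053  0.1091]
top fronttop 225 y lo/hi [-0.1106 -0.0526] x [-0.1931 -0.1837 -0.1735] z [0.097  0.1105]
top walls 658 y lo/hi [-0.1152  0.1151] x [-0.0959  0.0026  0.1045] z [0.0943 0.1036]
top box 70 y lo/hi [-0.0954 -0.0537] x [-0.1397 -0.1288 -0.1129] z [0.0714 0.0887]
top strip 400 y lo/hi [-0.1153 -0.0438] x [-0.2294 -0.2074 -0.1511] z [0.0083 0.0147]
top net front 0.62 [[-0.1938 -0.1889 -0.1747]
 [-0.111  -0.0847 -0.0535]
 [ 0.0187  0.1044  0.1111]]
plane x=a y+b z+c [ 0.086  -0.0005 -0.1837]
```

```bash
python3 -m handwheel '{"dp":[[0,-0.001,0.001],[0,-0.001,0.003],[0,-0.001,0.004],[0,-0.001,0.0045],[0,-0.001,0.0045]],"rot":[[0,0,0],[0,0,0],[0,0,0],[0,0,0],[0,0,0]],"grip":[0,0,0,0,0]}'; python3 -m handwheel '{"dp":[[0,0,0.0005],[0,0,0.001],[0,0,0.001]],"rot":[[0,0,0],[0,0,0],[0,0,0]],"grip":[0,0,0]}'
```

```text
t: 7.7
ee_pos: [0.5492, 0.0637, 0.0619]
tool_rot: [-3.139, 0.132, 0.0]
force: [-2.5, 0.5, 2.6]
grip_width: 0.0241
grasp_force: 60.1
t: 8.0
ee_pos: [0.5489, 0.0638, 0.0617]
tool_rot: [-3.139, 0.131, 0.001]
force: [-9.5, 0.3, 24.5]
grip_width: 0.0242
grasp_force: 62.2
```

```bash
python3 -m handwheel '{"dp":[[0,0,-0.0011],[0.002,0,-0.0011],[0.006,0,-0.0011],[0.011,0,-0.0011],[0.015,0,-0.0011],[0.018,0,-0.0011],[0.019,0,-0.0011],[0.019,0,-0.0011]],"rot":[[0,0,0],[0,0,0],[0,0,0],[0,0,0],[0,0,0],[0,0,0],[0,0,0],[0,0,0]],"grip":[0,0,0,0,0,0,0,0]}'; python3 -m handwheel '{"dp":[[0.001,0,0],[0.002,0,0],[0.003,0,0],[0.004,0,0],[0.005,0,0],[0.006,0,0],[0.007,0,0],[0.008,0,0],[0.009,0,0],[0.009,0,0]],"rot":[[0,0,0],[0,0,0],[0,0,0],[0,0,0],[0,0,0],[0,0,0],[0,0,0],[0,0,0],[0,0,0],[0,0,0]],"grip":[0,0,0,0,0,0,0,0,0,0]}'; python3 lat.py
```

```text
t: 8.8
ee_pos: [0.5685, 0.062, 0.0619]
tool_rot: [-3.139, 0.132, 0.0]
force: [-2.9, 0.5, 5.5]
grip_width: 0.0239
grasp_force: 60.1
t: 9.8
ee_pos: [0.5766, 0.0613, 0.0619]
tool_rot: [3.139, -0.131, -0.003]
force: [-9.7, -0.0, 12.6]
grip_width: 0.0241
grasp_force: 60.7
[0.5766 0.0613 0.0619] tcp in case [-0.1892  0.0001]
side front 1162 y lo/hi [-0.1147  0.1102] x [-0.1942 -0.1465 -0.1314] z [0.0532 0.107 ]
side fronttop 116 y lo/hi [-0.1046  0.0944] x [-0.1975 -0.1775 -0.1631] z [0.0957 0.1108]
side walls 557 y lo/hi [-0.121   0.1191] x [-0.0939  0.0099  0.1065] z [0.0933 0.1035]
side box 368 y lo/hi [-0.1002  0.0953] x [-0.1394 -0.1333 -0.1146] z [0.0608 0.089 ]
side strip 328 y lo/hi [-0.1192  0.034 ] x [-0.2286 -0.2086 -0.155 ] z [0.0082 0.0148]
side net front 0.7 [[-0.2262 -0.1511 -0.1409]
 [-0.1138 -0.0466  0.1546]
 [ 0.0011  0.0948  0.1062]]
plane x=a y+b z+c [-0.124   0.1181 -0.1674]
top front 355 y lo/hi [-0.1104 -0.0484] x [-0.1662 -0.1551 -0.1332] z [0.0537 0.1049]
top fronttop 45 y lo/hi [-0.1065 -0.0518] x [-0.1707 -0.1651 -0.1631] z [0.0961 0.1057]
top walls 611 y lo/hi [-0.1152  0.1149] x [-0.0922  0.0124  0.1045] z [0.0939 0.1035]
top box 94 y lo/hi [-0.0954 -0.0511] x [-0.1396 -0.133  -0.1125] z [0.078  0.0887]
top strip 587 y lo/hi [-0.1153 -0.0406] x [-0.229  -0.2002 -0.1658] z [0.0082 0.0148]
top net front 0.79 [[-0.1948 -0.1616 -0.1463]
 [-0.1104 -0.0801 -0.0488]
 [ 0.0167  0.1001  0.2562]]
plane x=a y+b z+c [ 0.0739 -0.0255 -0.1562]
```

```bash
python3 -m handwheel '{"dp":[[0.0005,0,-0.0003],[0.0015,0,-0.0003],[0.0025,0,-0.0003],[0.0035,0,-0.0003],[0.0045,0,-0.0003],[0.0055,0,-0.0003],[0.006,0,-0.0003],[0.006,0,-0.0003]],"rot":[[0,0,0],[0,0,0],[0,0,0],[0,0,0],[0,0,0],[0,0,0],[0,0,0],[0,0,0]],"grip":[0,0,0,0,0,0,0,0]}'; python3 -m handwheel '{"dp":[[0.001,0,-0.0002],[0.002,0,-0.0002],[0.003,0,-0.0002],[0.004,0,-0.0002],[0.005,0,-0.0002],[0.0055,0,-0.0002],[0.006,0,-0.0002],[0.006,0,-0.0002],[0.006,0,-0.0002]],"rot":[[0,0,0],[0,0,0],[0,0,0],[0,0,0],[0,0,0],[0,0,0],[0,0,0],[0,0,0],[0,0,0]],"grip":[0,0,0,0,0,0,0,0,0]}'
cat > view.py <<'E'
from lat import *
c=ctrl.capture("side"); cv2.imwrite("pics/side6.png",cv2.resize(c["frame"][180:330,280:480,::-1],(800,600),interpolation=cv2.INTER_CUBIC))
P=cloud(c)
for n in("side","top"):
    P=cloud(ctrl.capture(n)); Q=np.c_[(P[:,:2]-O)@Rc.T,P[:,2]]
    q=Q[np.all((Q>[-.19,-.112,.092])&(Q<[-.12,-.06,.108]),1)]; print(n,"right top",len(q),np.percentile(q,[3,50,97],axis=0))
    q=Q[np.all((Q>[-.19,.06,.092])&(Q<[-.12,.112,.108]),1)]; print(n,"left top",len(q),np.percentile(q,[3,50,97],axis=0)if len(q) else 0)
    # back inner edge of box: box rim far edge
    q=Q[np.all((Q>[-.1,-.08,.078])&(Q<[.10,.08,.0905]),1)]; print(n,"rear rim x",len(q),np.percentile(q[:,0],[1,50,99]) if len(q) else 0)
E
python3 view.py
```

```text
t: 10.8
ee_pos: [0.5819, 0.0609, 0.062]
tool_rot: [3.139, -0.131, -0.005]
force: [-12.4, 1.1, 10.4]
grip_width: 0.0242
grasp_force: 60.5
t: 11.7
ee_pos: [0.5871, 0.0605, 0.0619]
tool_rot: [3.138, -0.131, -0.008]
force: [-16.3, 1.5, 12.5]
grip_width: 0.0242
grasp_force: 60.6
[0.5871 0.0605 0.0619] tcp in case [-0.1787  0.0001]
side front 812 y lo/hi [-0.1152  0.1076] x [-0.1848 -0.1425 -0.1308] z [0.0551 0.1097]
side fronttop 77 y lo/hi [-0.0498  0.0501] x [-0.1889 -0.1684 -0.1637] z [0.0955 0.1116]
side walls 564 y lo/hi [-0.121   0.1199] x [-0.0964  0.007   0.1068] z [0.0932 0.1033]
side box 468 y lo/hi [-0.1137  0.1024] x [-0.1378 -0.1257 -0.1147] z [0.0609 0.0893]
side strip 414 y lo/hi [-0.1195  0.0554] x [-0.2287 -0.2066 -0.1599] z [0.0082 0.0148]
top front 302 y lo/hi [-0.1104 -0.0458] x [-0.1557 -0.1481 -0.1309] z [0.0513 0.1059]
top walls 579 y lo/hi [-0.1152  0.1148] x [-0.092   0.0154  0.1048] z [0.0944 0.1035]
top box 95 y lo/hi [-0.0954 -0.0506] x [-0.1323 -0.1257 -0.1128] z [0.0772 0.0887]
top strip 681 y lo/hi [-0.1152 -0.0396] x [-0.2285 -0.1953 -0.1562] z [0.0082 0.0146]
top net front 0.65 [[-0.156  -0.151  -0.1366]
 [-0.1104 -0.0829 -0.0501]
 [ 0.0223  0.0999  0.1062]]
plane x=a y+b z+c [ 0.0853 -0.0378 -0.1441]
side right top 110 [[-0.1537 -0.1113  0.093 ]
 [-0.1422 -0.0891  0.1001]
 [-0.1333 -0.0623  0.1048]]
side left top 78 [[-0.1541  0.0613  0.0933]
 [-0.1428  0.0856  0.1011]
 [-0.1341  0.1074  0.1055]]
side rear rim x 216 [-0.0809  0.0592  0.0659]
top right top 185 [[-0.1554 -0.1094  0.0954]
 [-0.1465 -0.0854  0.1012]
 [-0.1365 -0.0623  0.1055]]
top left top 0 0
top rear rim x 371 [0.0511 0.0571 0.0647]
```

View pics/side6.png

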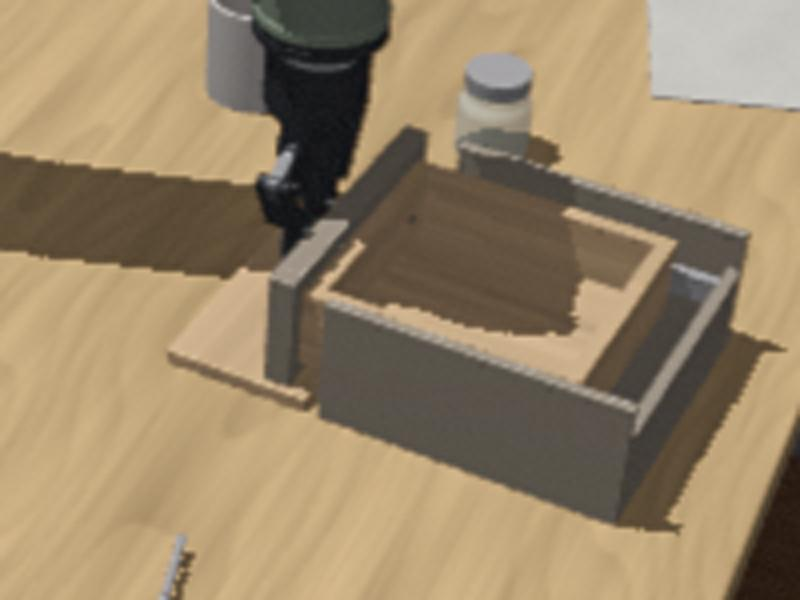

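The front stands on the strip at (290,300) in the crop, flat on the box, which is about 14 mm in. I'll ease the downward load a little and settle.

```bash
python3 -m handwheel '{"dp":[[0.0003,0,-0.0002],[0.0005,0,-0.0003],[0.0005,0,-0.0004],[0.0005,0,-0.0004],[0.0005,0,-0.0004],[0.0005,0,-0.0004]],"rot":[[0,0,0],[0,0,0],[0,0,0],[0,0,0],[0,0,0],[0,0,0]],"grip":[0,0,0,0,0,0]}'; python3 view.py | grep -E "tcp|right top|left top|\[|front"
```

```text
t: 12.65
ee_pos: [0.5878, 0.0604, 0.062]
tool_rot: [3.138, -0.131, -0.007]
force: [-13.4, 2.6, 4.3]
grip_width: 0.0244
grasp_force: 59.9
[0.5878 0.0604 0.062 ] tcp in case [-0.178   0.0001]
side front 805 y lo/hi [-0.1145  0.1102] x [-0.183  -0.1425 -0.1311] z [0.0541 0.1096]
side fronttop 82 y lo/hi [-0.0498  0.0526] x [-0.188  -0.1681 -0.1641] z [0.0954 0.1117]
side walls 567 y lo/hi [-0.1215  0.1195] x [-0.0973  0.0082  0.1067] z [0.0932 0.1031]
side box 461 y lo/hi [-0.1118  0.1054] x [-0.1373 -0.1247 -0.1145] z [0.061  0.0894]
side strip 413 y lo/hi [-0.1189  0.0546] x [-0.2284 -0.2064 -0.1615] z [0.0083 0.0148]
top front 292 y lo/hi [-0.1104 -0.0459] x [-0.1553 -0.1476 -0.1306] z [0.0559 0.1052]
top walls 586 y lo/hi [-0.1152  0.1149] x [-0.0923  0.017   0.105 ] z [0.0947 0.103 ]
top box 91 y lo/hi [-0.0954 -0.0503] x [-0.1314 -0.1256 -0.1127] z [0.077  0.0891]
top strip 687 y lo/hi [-0.1153 -0.0415] x [-0.2285 -0.1939 -0.1553] z [0.0084 0.0147]
top net front 0.86 [[-0.169  -0.1505 -0.1336]
 [-0.1102 -0.0794 -0.0458]
 [ 0.0109  0.0995  0.1429]]
plane x=a y+b z+c [ 0.0946  0.0645 -0.1475]
side right top 111 [[-0.154  -0.1102  0.0925]
 [-0.1419 -0.0876  0.1004]
 [-0.1329 -0.0613  0.1055]]
side left top 79 [[-0.1534  0.0626  0.0948]
 [-0.1419  0.0863  0.1007]
 [-0.1332  0.1081  0.1054]]
side rear rim x 229 [-0.0927  0.0594  0.0666]
top right top 186 [[-0.1548 -0.1093  0.0946]
 [-0.146  -0.0856  0.1012]
 [-0.1357 -0.0617  0.1056]]
top left top 0 0
top rear rim x 376 [0.0518 0.0579 0.0658]
```

```bash
python3 -c "
from workcell import ctrl
s=ctrl.state();print(s['t'],s['force'],abs(s['joint_vel']).max() if hasattr(s['joint_vel'],'max') else s['joint_vel'])
print(ctrl.job_done())"
```

```text
13.0 [-13.42319642   1.1422928    2.63331408] 0.0015117411922819465
the job is handed in; nothing more can be done
None
```

The job is handed in: the drawer front is on the strip, centred to about 1 mm and parallel to the unit, knob outwards, and the arm is holding it still against the box, which is about 14.5 mm in; the hand-in returned no verdict.

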